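Shut the tagged coolant valve

TASK

The condenser has to come off, so its coolant branch must be isolated: slide the valve box's cover aside, all the way to its stop over the closed half of the box, and leave it there; then push the lever of the valve that carries the round tag fully shut, crosswise to its pipe. Only push with the fingertips: do not take the cover's handle or the lever between the fingers, never lift the cover out of its guides, and leave the untagged valve open. Do not disturb the bottle, vial, jar and stopper standing round the box.

Things in the scene. Friction and masses are not known exactly. Their poses are not given: they have to be found in the camera images.
- valve_box: grey painted metal valve box fixed on the table, 170 (x) x 430 (y) x 80 mm high. Origin: middle of its underside; x away from the robot, y along its length to the robot's left, z up. Its +y half is an open bay with the two valves, its -y half is closed by a deck at z = 80 mm. The cover lies at z = 80 mm between guide rails 9 mm high along the long edges; an 11 mm high stop at each end.
- bay (a point): centre of the bay's mouth, at y = 106 mm, z = 80 mm of the box. The mouth is 142 mm in x by 208 mm in y (ledges 14 mm wide carry the cover); the bay's floor is at 12 mm, pipes and fittings stay below 50 mm except the levers and their stems.
- cover: flat grey metal cover, 158 (x) x 210 (y) x 4 mm, 0.35 to 0.6 kg, loose in the box's guides with 2 mm play each side. Origin: middle of its underside, axes as the box's. It starts over the bay, origin at y = +75 to +103 mm in the box's frame, hiding both valves; pushed fully aside it is at y = -104 mm. Dry friction: slides at 2 to 8 N and stays where left.
- cover_handle (a point): middle of the bow handle on the cover: a round 10 mm bar along x, 84 mm long, over the middle of the cover, 26 mm above its underside (106 mm above the table; top of the bar at 111 mm).
- tagged_valve_pivot (a point): point on the upright turning axis of the tagged valve's lever, at the lever's mid height (60 mm above the table), inside the bay; x = +25 mm and y = 55 or 137 mm in the box's frame; axes as the box's. The nut on top of the pivot ends 67 mm above the table.
- tagged_valve_grip (a point): point in the black grip of the tagged lever, 44 mm from the turning axis. The grip is 14 mm wide, runs 16 to 60 mm from the axis, z = 54 to 66 mm above the table. A round plain metal tag, 28 mm across, 2.5 mm thick, is riveted flat on top of it at this point (z = 66 to 68.5 mm; sticks out 7 mm either side). The other lever is the same without the tag.
- tagged_valve_lever (a joint): angle of the tagged lever: 0 = open, lever along the branch pipe and pointing to the box's -x side (towards the robot); it turns clockwise seen from above to 1.571 = shut, against its stop, lever pointing along the box's +y. Stiff, about 0.1 N m, stays where it is left. Starts at 0 to 0.15.
- plain_valve_lever (a joint): the same for the untagged valve, which is open and must stay so. Starts at 0 to 0.1.
- plain_valve_pivot (a point): point on the turning axis of the untagged valve's lever, at the lever's mid height; it has the other one of the two places in the bay.
- amber_bottle: bystander: amber screw-cap bottle, 46 mm across, 93 mm high, standing loose behind the box; origin under its centre
- sample_vial: bystander: glass sample vial with white cap, 28 mm across, 57 mm high, standing loose behind the box; origin under its centre
- grease_jar: bystander: white screw-cap jar, 48 mm across, 51 mm high, standing loose by the +y end of the box; origin under its centre
- glass_stopper: bystander: clear glass stopper, 35 mm across, 42 mm high, standing loose by the +y end of the box; origin under its centre

How it is judged:
On the way, in this order (a step that is already met when the one before it is completed fails the run):
1. the cover has been slid fully aside over the closed half (within 12 mm of its stop), lying in its guides (y of cover in the frame of valve_box below -0.092 m and z of cover in the frame of valve_box below 0.084 m), for 0.2 s.
2. the tagged valve's lever has been pushed shut (value of joint tagged_valve_lever above 1.48 rad), for 0.2 s.
At the end, for the whole second after the job is handed in: The tagged lever is shut (at least 1.48 of 1.571 rad, about 5 degrees from its stop), the untagged lever is still open (below 0.25 rad), and the cover lies flat and still in its guides within 12 mm of its stop over the closed half (all of step 1 and value of joint tagged_valve_lever above 1.48 rad and value of joint plain_valve_lever below 0.25 rad and z of cover in the frame of valve_box above 0.076 m and angle between cover's own z axis and vertical below 0.04 rad and linear speed of cover below 0.01 m/s); the robot touches nothing.
It fails at once if the cover's handle or the tagged lever is taken between the fingers (the point between the finger pads closes round the bar or grip instead of staying beside it) ((y of the grasp point in the frame of cover between -0.008 and 0.008 m and x of the grasp point in the frame of cover between -0.047 and 0.047 m and z of the grasp point in the frame of cover below 0.044 m) or (y of the grasp point in the frame of tagged_valve_grip between -0.006 and 0.006 m and x of the grasp point in the frame of tagged_valve_grip between -0.016 and 0.028 m and z of the grasp point in the frame of tagged_valve_grip below 0.017 m)).
It fails at once if the cover is lifted out of its guides (raised more than 8 mm or tilted more than 0.1 rad) (z of cover in the frame of valve_box above 0.088 m or angle between cover's own z axis and vertical above 0.1 rad).
It fails at once if the untagged valve is turned (beyond 0.25 rad) (value of joint plain_valve_lever above 0.25 rad).
It fails at once if the bottle, vial, jar or stopper is moved more than 15 mm (distance of any of amber_bottle, sample_vial, grease_jar, glass_stopper from where it was at the start of the episode above 0.015 m).
It also fails if it takes over 51 s, if anything falls off the work surface, if the arm or the gripper's body presses on something with over 40 N, if the wrist force passes 120 N, or if a joint passes its speed limit or range.

ROBOT

A 6-joint arm with a two-finger parallel gripper is mounted at the origin on a cart in front of the work surface, level with it; the furniture and walls round the work are solid. World frame = base frame: x ahead of the robot, y to its left, z up, the work surface at z = 0. Lengths are in m, angles in rad, forces in N, time in s.
With the tool pointing down it reaches from about 0.3 to 0.775 m from the base axis. Payload 14.6 kg.
Tool frame: the origin (TCP) lies at the very end of the fingers, on their centre line; the grasp point (between the pads) lies 19 mm behind it; z points along the fingers, y is the line along which they close (so a half turn about z gives the same grasp; the last joint's range is limited). The gripper opens to 94 mm and grips with 3 to 60 N. Pads are 16 mm wide; open, the fingers measure 119 mm over their backs; the gripper's body (75 mm by 177 mm) begins 78 mm behind the grasp point.
Start: joints at [1.234, 0.3, 1.521, -0, 1.321, -0.067], TCP at [0.147, 0.53, 0.168] pointing down, gripper open.
Joint ranges: [-3.03, 3.03], [-0.79, 2.21], [0.23, 2.52], [-1.04, 4.18], [0, 3.07], [-2.55, 2.55]. Speed limits (rad/s): [2.22, 2.22, 2.57, 3.14, 3.14, 3.14].

INTERFACE

Orientations are given as [roll, pitch, yaw] about the fixed x, y, z axes, in that order (R = Rz(yaw) Ry(pitch) Rx(roll)).
In Python, from station import ctrl gives the robot as it stands.
- The arm moves only by the tool move_arm, never from a script. Its argument "increments" is a list of rows, each a list of 7 numbers: the opening, from 0 (shut) to 1 (fully open), then the shift along the tool's x, y, z in units of 50 mm (1.0 is 50 mm), then the turn, a rotation vector about the tool's x, y, z in rad. In form: [[claw, tx, ty, tz, rx, ry, rz], ...]. A call has 1 to 20 rows; each row shifts and turns the commanded pose from where the row before left it, along the tool's axes as they then stand; what a row does not reach is not made up. A row lasts 1/10 s, in which the tool goes at most 50 mm and 8.59 degrees, less where a joint would pass 70% of its speed; a pose out of reach is approached as far as the arm can. A call is refused whole if a number of a shift passes 1 or a number of a turn 0.15, either way. A call with a gripper value outside its range is refused whole. The fingers move at their own pace and stop on an object; "force" is the grip in N (left out, the last holds). Time passes only in rows, so rows that do not move let the fingers close. It gives the time, the measured TCP pose, the force, the opening and the grip force at its end, in the units of the state.
- ctrl.get_obs(): the state, without advancing time (a new reading comes with each control period).
- ctrl.camera(name): name is "side" or "top"; returns a dict with "color" (400x640x3 uint8, blue, green, red), "K" (3x3 intrinsics, pixels), "pose" (4x4, takes a point from camera to world coordinates). Camera axes: x right, y down, z forward; pixel columns grow to the right and rows downward; lengths in m; the calibration is good to about 2 mm. A picture is of the moment at which its call begins. There is no depth.
- ctrl.hand_in(): hands the job in; it is judged then, once.
Trained networks look in a picture, given as the dict that the camera call returned (one of the last four; its "shot" number tells which), for a name from the list of things; names that differ only in an ending like _2 or _b are one class to them, and where a whole thing is asked for, a point or a joint stands for the part that bears it (a point fixed in the world has none). Each returns a list of dicts, best first, with "conf" (0 to 1); they miss things now and then, are a little off and sometimes report something else, mostly with a low value. They report only what shows in the picture. A call takes as long as a camera call.
- ctrl.cut_out(name, picture): "mask" (400x640 bool, what is visible of it) and "centre" ([row, column] in pixels, amid what is visible of it).
The state is a dict: "time_s": time; "qpos": joint angles; "joint_vel": joint speeds; "tau": joint torques, N m; "ee_pos": TCP position; "eef_rot": TCP orientation; "force": force on the tool from outside, world axes, zero at the start; "moment": the same for the moment, N m; "grip_width": finger opening in m; "grip_force": force on a finger pad.
Only numpy, scipy, OpenCV 4.12 (cv2) and the standard library are available. Lean on these libraries where they do the work, as an engineer would, in place of code of your own. Each camera call takes 0.05 s, during which the arm holds its last target. There are 200 camera calls.

## Working session

There is one attempt and no reset: what is moved stays moved. The work goes in short steps, Python scripts to look and compute and a tool call to move; the robot and the scene stay as the last step left them, time stands still between calls to the robot, and variables do not carry over. Pictures are saved under pics/ and viewed, at most 10 in all, crops included, and the job is handed in when it is done.

Besides the shell and the picture viewer there is one more tool, called after ">>>" by a JSON object that holds its "method" and its "body". move_arm: Moves the arm, as the interface text tells. Its arguments: {"type":"object","properties":{"increments":{"type":"array","items":{"type":"array","items":{"type":"number"}}},"force":{"type":"number"}},"required":["increments"]}

```bash
mkdir -p pics
cat > h.py <<'E'
import numpy as np, cv2
from station import ctrl
def ray(p,u,v):
    d=np.linalg.inv(p["K"])@[u,v,1.]; T=np.array(p["pose"]); return T[:3,3],T[:3,:3]@d
def atz(p,u,v,z):
    o,d=ray(p,u,v); return o+d*(z-o[2])/d[2]
def proj(p,X):
    T=np.array(p["pose"]); c=T[:3,:3].T@(np.array(X)-T[:3,3]); q=np.array(p["K"])@c; return q[:2]/q[2]
E
python3 - <<'E'
from h import *
o=ctrl.get_obs(); print(o)
for n in ("top","side"):
    p=ctrl.camera(n); cv2.imwrite(f"pics/{n}0.png",p["color"]); print(n,np.array(p["pose"]).round(3).tolist(), np.array(p["K"]).round(0).tolist())
    for t,z in (("valve_box",.08),("cover",.084),("cover_handle",.106),("amber_bottle",.05),("sample_vial",.03),("grease_jar",.025),("glass_stopper",.02)):
        for r in ctrl.cut_out(t,p)[:1]:
            v,u=r["centre"]; m=r["mask"].astype(np.uint8); 
            print(t,round(r["conf"],2),np.round([u,v]),atz(p,u,v,z).round(3),m.sum(),cv2.minAreaRect(cv2.findNonZero(m)))
E
```

```text
{'time_s': 0.0, 'qpos': array([ 1.23440577e+00,  3.00457224e-01,  1.52158396e+00, -3.13423534e-05,
        1.32069590e+00, -6.66222796e-02]), 'joint_vel': array([-9.59307770e-05, -5.61121360e-05, -5.62930616e-04,  4.58024414e-04,
        9.57498515e-04, -8.97323380e-04]), 'tau': array([ 1.47362234e-04, -5.31819606e+01, -3.52742851e+01,  7.08467513e-02,
        2.43756291e-02, -1.14891336e-04]), 'ee_pos': array([0.1465017 , 0.52981136, 0.16729275]), 'eef_rot': array([-3.14044874e+00, -4.58971796e-05,  2.87183213e+00]), 'force': array([-0.43096173, -0.77747404,  0.26334743]), 'moment': array([-0.00536507,  0.01371014, -0.00721907]), 'grip_force': 0.0, 'grip_width': 0.09377567451382297}
top [[0.029, -0.996, 0.09, 0.456], [-0.999, -0.031, -0.026, -0.008], [0.028, -0.089, -0.996, 1.1], [0.0, 0.0, 0.0, 1.0]] [[506.0, 0.0, 305.0], [0.0, 506.0, 197.0], [0.0, 0.0, 1.0]]
valve_box 0.58 [395. 223.] [ 0.5   -0.218  0.08 ] 10360 ((353.726806640625, 216.88336181640625), (225.35501098632812, 87.1826171875), 9.319321632385254)
cover 0.91 [307. 210.] [ 0.521 -0.039  0.084] 8167 ((307.8648986816406, 2
[... 700 characters left out ...]
), (15.0, 16.0), 90.0)
side [[0.967, -0.097, 0.234, 0.28], [-0.253, -0.378, 0.89, -1.148], [0.002, -0.921, -0.39, 0.592], [0.0, 0.0, 0.0, 1.0]] [[513.0, 0.0, 323.0], [0.0, 513.0, 203.0], [0.0, 0.0, 1.0]]
valve_box 0.56 [314. 272.] [ 0.484 -0.31   0.08 ] 7355 ((315.0840148925781, 253.2015380859375), (127.5011215209961, 91.57219696044922), 84.47245788574219)
cover_handle 0.87 [306. 216.] [ 0.515 -0.104  0.106] 2442 ((305.8522033691406, 214.69198608398438), (38.15771484375, 70.6916275024414), 86.98721313476562)
amber_bottle 0.57 [376. 240.] [ 0.667 -0.156  0.05 ] 713 ((377.0, 239.5), (41.0, 20.0), 90.0)
sample_vial 0.65 [380. 268.] [ 0.647 -0.246  0.03 ] 308 ((380.0, 267.5), (27.0, 12.0), 90.0)
```

Run:
```python
import cv2
a=cv2.imread("pics/top0.png")[110:310,180:500]; cv2.imwrite("pics/top0c.png",cv2.resize(a,None,fx=2.5,fy=2.5,interpolation=cv2.INTER_CUBIC))
```

```text
(no output)
```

View pics/top0c.png

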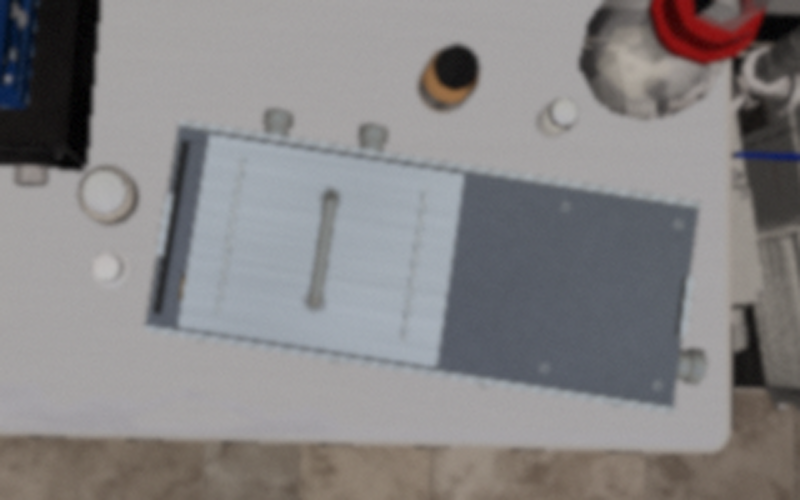

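View pics/side0.png

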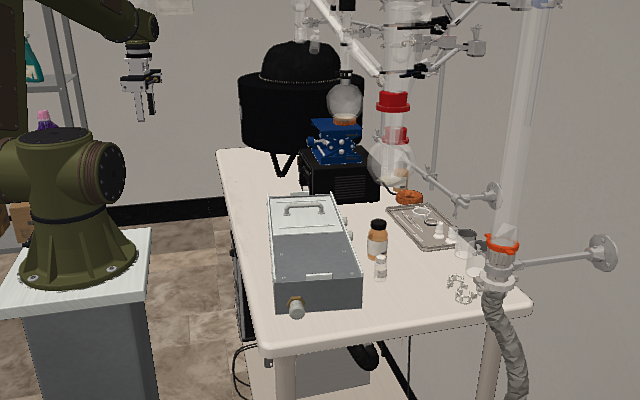

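```bash
cat >> h.py <<'E'
def box2w(c,yaw,X):
    X=np.atleast_2d(X); s,k=np.sin(yaw),np.cos(yaw)
    return np.c_[c[0]+k*X[:,0]-s*X[:,1], c[1]+s*X[:,0]+k*X[:,1], X[:,2]]
E
python3 - <<'E'
from h import *
p=ctrl.camera("top")
f=lambda u,v,z:atz(p,180+u/2.5,110+v/2.5,z)
C=np.array([f(180,127,.089),f(697,208,.089),f(672,405,.089),f(148,325,.089)]);print(C.round(3))
print([np.linalg.norm(C[i]-C[i-1]).round(3) for i in range(4)])
c=C.mean(0); d=(C[0]+C[3]-C[1]-C[2])/2; e=(C[0]+C[1]-C[2]-C[3])/2
print(c, np.arctan2(d[1],d[0])-np.pi/2, np.arctan2(e[1],e[0]))
a,b=f(331,193,.106),f(316,303,.106); print(a,b,(a+b)/2,np.linalg.norm(a-b),np.arctan2((a-b)[1],(a-b)[0]))
yaw=np.arctan2(d[1],d[0])-np.pi/2
m=(a+b)/2-c; print("handle in box", np.cos(yaw)*m[0]+np.sin(yaw)*m[1], -np.sin(yaw)*m[0]+np.cos(yaw)*m[1])
for n,X in (("stop+y",[0,.215,.08]),):print(n,box2w(c,yaw,X))
E
```

```text
[[ 0.617  0.075  0.089]
 [ 0.565 -0.345  0.089]
 [ 0.406 -0.325  0.089]
 [ 0.457  0.094  0.089]]
[np.float64(0.161), np.float64(0.423), np.float64(0.16), np.float64(0.423)]
[ 0.51116778 -0.12541743  0.089     ] -0.12333315394262812 -0.12273245819580328
[ 0.56546397 -0.0476454   0.106     ] [ 0.47835142 -0.03823987  0.106     ] [ 0.52190769 -0.04294264  0.106     ] 0.0876188308308599 -0.10755319543143854
handle in box 0.0005122281369564306 0.08316955323000202
stop+y [[0.53761723 0.08794946 0.08      ]]
```

>>> {"method": "move_arm", "body": {"increments": [[0, 0, 0, 0, 0, 0, -0.147], [0, -0.55, -0.6, 0, 0, 0, 0], [0, -0.55, -0.6, 0, 0, 0, 0], [0, -0.55, -0.6, 0, 0, 0, 0], [0, -0.55, -0.6, 0, 0, 0, 0], [0, -0.55, -0.6, 0, 0, 0, 0], [0, -0.55, -0.6, 0, 0, 0, 0], [0, -0.55, -0.6, 0, 0, 0, 0], [0, -0.55, -0.6, 0, 0, 0, 0], [0, -0.55, -0.6, 0, 0, 0, 0], [0, -0.55, -0.6, 0, 0, 0, 0], [0, -0.55, -0.6, 0, 0, 0, 0], [0, -0.55, -0.6, 0, 0, 0, 0], [0, -0.55, -0.6, 0, 0, 0, 0], [0, -0.55, -0.6, 0, 0, 0, 0], [0, -0.55, -0.6, 0, 0, 0, 0], [0, -0.55, -0.6, 0, 0, 0, 0], [0, 0, 0, 0, 0, 0, 0], [0, 0, 0, 0, 0, 0, 0]], "force": 10}}

```text
time_s: 2.75
ee_pos: [0.5244, -0.0005, 0.1675]
eef_rot: [3.142, -0.001, 3.017]
force: [-0.6, 0.5, -1.3]
grip_width: 0.0005
grip_force: 0.0
```

>>> {"method": "move_arm", "body": {"increments": [[0, 0, 0, 0.49, 0, 0, 0], [0, 0, 0, 0.49, 0, 0, 0], [0, 0, 0, 0.49, 0, 0, 0], [0, 0, 0, 0, 0, 0, 0], [0, 0, -0.2, 0, 0, 0, 0], [0, 0, -0.2, 0, 0, 0, 0], [0, 0, -0.2, 0, 0, 0, 0], [0, 0, -0.2, 0, 0, 0, 0], [0, 0, -0.2, 0, 0, 0, 0], [0, 0, 0, 0, 0, 0, 0]]}}

```text
time_s: 3.75
ee_pos: [0.5183, -0.0511, 0.0945]
eef_rot: [-3.141, 0.0, 3.017]
force: [0.4, 0.5, 0.5]
grip_width: 0.0007
grip_force: 0.0
```

Run:
```python
from h import *
p=ctrl.camera("side"); a=p["color"][150:330,230:450]; cv2.imwrite("pics/s1.png",cv2.resize(a,None,fx=3.2,fy=3.2,interpolation=cv2.INTER_CUBIC))
o=ctrl.get_obs(); print(o["ee_pos"],o["force"])
```

```text
[ 0.5183194  -0.05051545  0.09445852] [0.51817161 0.63519954 0.76881513]
```

View pics/s1.png

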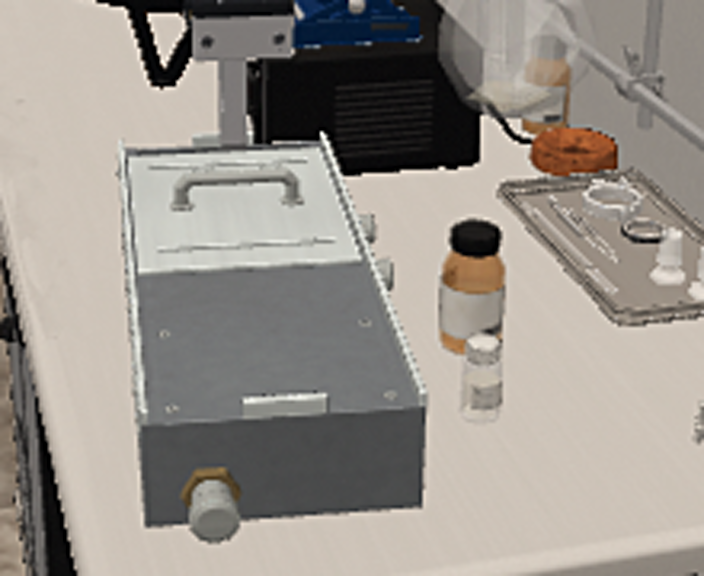

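Run:
```python
from h import *
p=ctrl.camera("side"); q=ctrl.camera("top")
cv2.imwrite("pics/t2.png",cv2.resize(q["color"][110:310,180:500],None,fx=2.5,fy=2.5,interpolation=cv2.INTER_CUBIC))
for X in ([.518,-.051,.0945],[.522,-.043,.106],[.617,.075,.089],[.406,-.325,.089],[.565,-.345,.089]):
    a=proj(p,X); b=proj(q,X); print(X,((a-[230,150])*3.2).round(),((b-[180,110])*2.5).round())
for u,v in ((185,176),(292,178)): print(atz(p,230+u/3.2,150+v/3.2,.108))
```

```text
[0.518, -0.051, 0.0945] [231. 195.] [333. 254.]
[0.522, -0.043, 0.106] [234. 176.] [324. 248.]
[0.617, 0.075, 0.089] [315. 130.] [180. 127.]
[0.406, -0.325, 0.089] [146. 407.] [672. 405.]
[0.565, -0.345, 0.089] [416. 389.] [697. 207.]
[ 0.48563143 -0.03798118  0.108     ]
[ 0.56213758 -0.06143247  0.108     ]
```

View pics/t2.png

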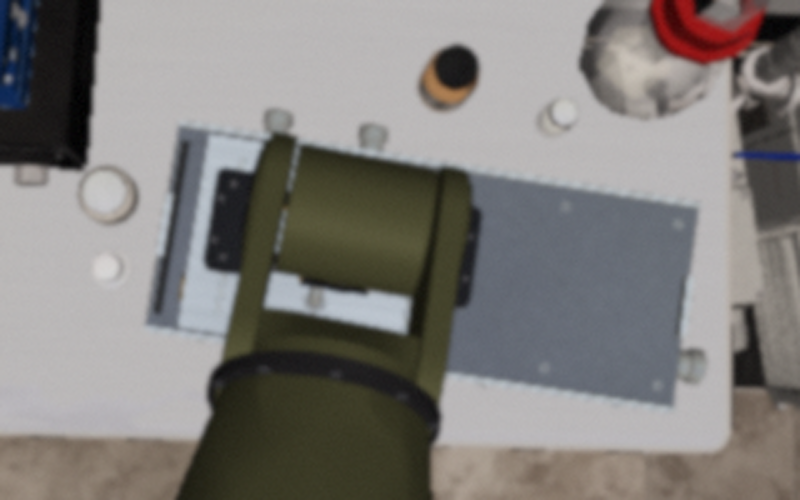

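Run:
```python
from h import *
p=ctrl.camera("side"); o=ctrl.get_obs(); print(o["time_s"],o["ee_pos"],o["force"],o["qpos"])
cv2.imwrite("pics/s3.png",cv2.resize(p["color"][80:300,200:440],None,fx=2.7,fy=2.7,interpolation=cv2.INTER_CUBIC))
print((proj(p,o["ee_pos"])-[200,80])*2.7)
```

```text
3.95 [ 0.5183679  -0.04962887  0.09430859] [-0.6070037   0.34073462  0.60575481] [-1.65814420e-01  3.09464606e-01  1.68871419e+00  4.05110423e-05
  1.14353188e+00 -1.61394614e+00]
[276.27005271 353.0905327 ]
```

View pics/s3.png

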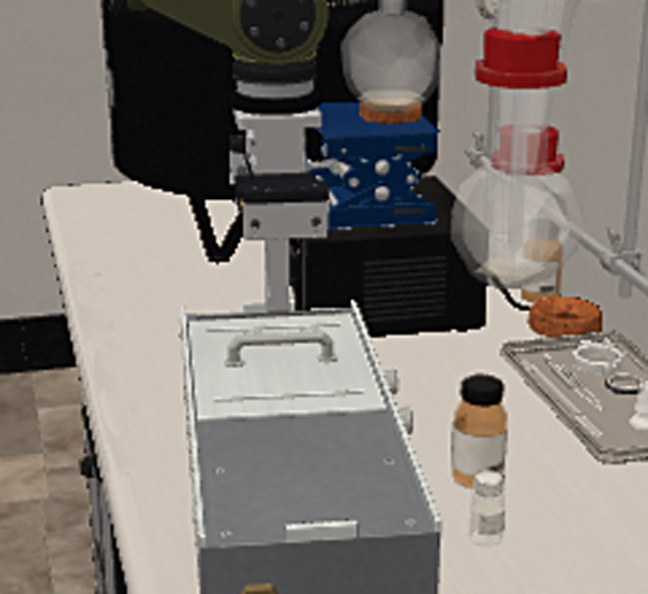

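Run:
```python
from h import *
p=ctrl.camera("side"); a=cv2.imread("pics/side0.png").astype(int); d=np.abs(p["color"].astype(int)-a).max(2)
cv2.imwrite("pics/s4.png",np.hstack([cv2.resize(p["color"][150:240,250:350],None,fx=4,fy=6,interpolation=cv2.INTER_NEAREST),cv2.cvtColor(cv2.resize(np.clip(d[150:240,250:350]*3,0,255).astype(np.uint8),None,fx=4,fy=6,interpolation=cv2.INTER_NEAREST),cv2.COLOR_GRAY2BGR)]))
for z in (.0945,.11,.1135,.14,.1915): print(z,(proj(p,[.518,-.05,z])-[250,150])*[4,6])
```

```text
0.0945 [208.81957007 364.66451119]
0.11 [208.47672566 328.98000484]
0.1135 [208.39883863 320.87323619]
0.14 [207.80341453 258.89930755]
0.1915 [206.61665687 135.37720749]
```

View pics/s4.png

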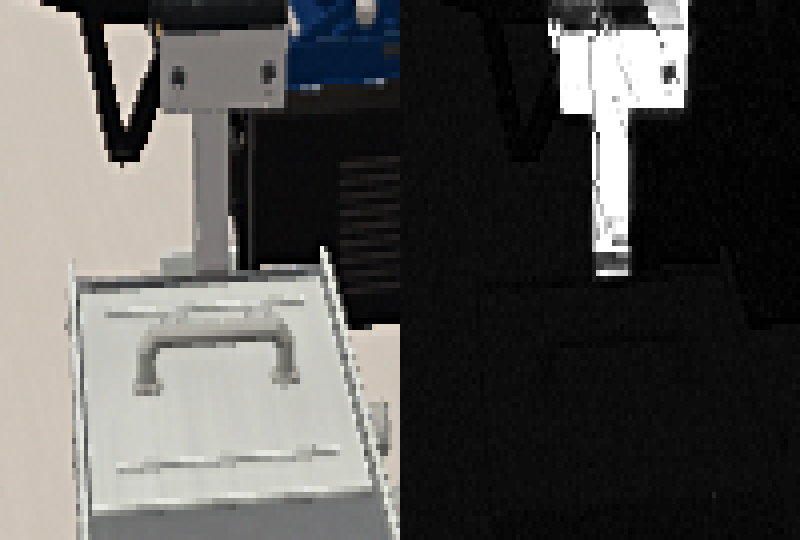

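Run:
```python
from h import *
p=ctrl.camera("side"); P=np.array([.1465,.5298,.1673]); y=np.array([.267,.964,0])
for s in (-.055,0,.055):
  print([proj(p,P+s*y+[0,0,z]).round(1).tolist() for z in (0,.038,.097)])
a=cv2.imread("pics/side0.png"); cv2.imwrite("pics/s5.png",cv2.resize(a[40:140,100:180],None,fx=6,fy=6,interpolation=cv2.INTER_CUBIC))
# closed-finger tip: row 275/6+150 col 302.5
o,d=ray(p,303,150+275/6)
for yy in (-.05,.0,.03): print(yy,(o+d*(yy-o[1])/d[1]).round(3))
```

```text
[[142.1, 134.6], [140.4, 122.5], [137.8, 103.2]]
[[148.0, 129.9], [146.4, 118.2], [143.9, 99.4]]
[[153.5, 125.6], [152.0, 114.1], [149.7, 95.9]]
-0.05 [ 0.52  -0.05   0.133]
0.0 [0.531 0.    0.112]
0.03 [0.538 0.03  0.099]
```

View pics/s5.png

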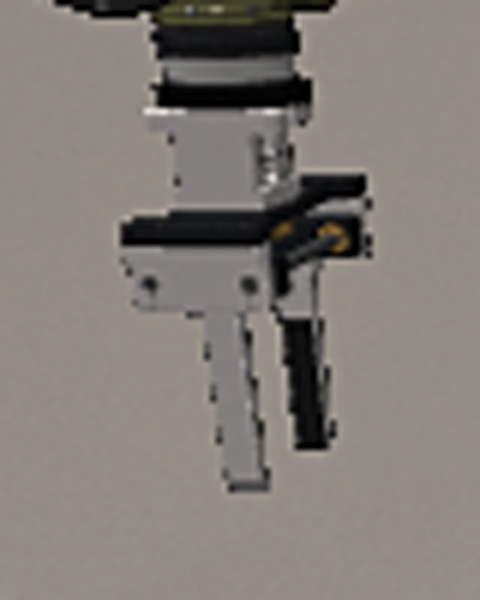

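>>> {"method": "move_arm", "body": {"increments": [[0, 0, 0.5, 0, 0, 0, 0], [0, 0, 0.5, 0, 0, 0, 0], [0, 0, 0, 0.3, 0, 0, 0], [0, 0, 0, 0.2, 0, 0, 0], [0, 0, 0, 0.15, 0, 0, 0], [0, 0, 0, 0.1, 0, 0, 0], [0, 0, 0, 0, 0, 0, 0], [0, 0, 0, 0, 0, 0, 0]]}}

```text
time_s: 4.85
ee_pos: [0.5246, -0.0004, 0.0571]
eef_rot: [3.142, 0.0, 3.018]
force: [-1.0, -0.8, -0.0]
grip_width: 0.0004
grip_force: 0.0
```

>>> {"method": "move_arm", "body": {"increments": [[0, 0, -0.2, 0, 0, 0, 0], [0, 0, -0.2, 0, 0, 0, 0], [0, 0, -0.15, 0, 0, 0, 0], [0, 0, -0.15, 0, 0, 0, 0], [0, 0, -0.15, 0, 0, 0, 0], [0, 0, -0.15, 0, 0, 0, 0], [0, 0, -0.15, 0, 0, 0, 0]]}}

```text
time_s: 5.55
ee_pos: [0.5175, -0.0577, 0.0571]
eef_rot: [3.141, 0.0, 3.019]
force: [1.0, 4.6, 3.1]
grip_width: 0.0001
grip_force: 2.6
```

>>> {"method": "move_arm", "body": {"increments": [[0, 0, -0.16, 0, 0, 0, 0], [0, 0, -0.16, 0, 0, 0, 0], [0, 0, -0.16, 0, 0, 0, 0], [0, 0, -0.16, 0, 0, 0, 0], [0, 0, -0.16, 0, 0, 0, 0], [0, 0, -0.16, 0, 0, 0, 0], [0, 0, -0.16, 0, 0, 0, 0], [0, 0, -0.16, 0, 0, 0, 0], [0, 0, -0.16, 0, 0, 0, 0], [0, 0, -0.16, 0, 0, 0, 0], [0, 0, -0.16, 0, 0, 0, 0], [0, 0, -0.16, 0, 0, 0, 0], [0, 0, -0.16, 0, 0, 0, 0], [0, 0, -0.16, 0, 0, 0, 0], [0, 0, -0.16, 0, 0, 0, 0], [0, 0, -0.16, 0, 0, 0, 0], [0, 0, -0.16, 0, 0, 0, 0], [0, 0, -0.16, 0, 0, 0, 0]]}}

```text
time_s: 7.35
ee_pos: [0.5002, -0.1998, 0.0575]
eef_rot: [3.14, 0.001, 3.019]
force: [0.6, 13.2, 9.1]
grip_width: 0.0003
grip_force: 6.2
```

>>> {"method": "move_arm", "body": {"increments": [[0, 0, 0, 0, 0, 0, 0], [0, 0, -0.06, 0, 0, 0, 0], [0, 0, -0.06, 0, 0, 0, 0]]}}

```text
time_s: 7.65
ee_pos: [0.4988, -0.2061, 0.0566]
eef_rot: [3.141, -0.001, 3.019]
force: [1.1, 4.2, 1.1]
grip_width: 0.0004
grip_force: 2.1
```

>>> {"method": "move_arm", "body": {"increments": [[0, 0, -0.06, 0, 0, 0, 0], [0, 0, -0.06, 0, 0, 0, 0], [0, 0, -0.04, 0, 0, 0, 0], [0, 0, 0, 0, 0, 0, 0]]}}

```text
time_s: 8.05
ee_pos: [0.4983, -0.2124, 0.0567]
eef_rot: [3.139, -0.0, 3.019]
force: [2.3, 16.0, 2.5]
grip_width: 0.0002
grip_force: 8.0
```

>>> {"method": "move_arm", "body": {"increments": [[0, 0, 0.1, 0, 0, 0, 0], [0, 0, 0.3, 0, 0, 0, 0], [0, 0, 0, -0.7, 0, 0, 0], [0, 0, 0, -0.9, 0, 0, 0], [0, 0.8, -0.3, 0, 0, 0, 0], [0, 0.8, -0.3, 0, 0, 0, 0], [0, 0.6, -0.3, 0, 0, 0, 0], [0, 0, 0, 0, 0, 0, 0]]}}

```text
time_s: 8.85
ee_pos: [0.3836, -0.2258, 0.1372]
eef_rot: [-3.141, 0.0, 3.017]
force: [0.0, 0.8, 0.6]
grip_width: 0.0005
grip_force: 0.0
```

```bash
sleep 1
python3 - <<'E'
from h import *
p=ctrl.camera("top"); cv2.imwrite("pics/t6.png",cv2.resize(p["color"][110:310,180:500],None,fx=2.5,fy=2.5,interpolation=cv2.INTER_CUBIC))
print(ctrl.get_obs()["ee_pos"])
for t,z in (("cover",.084),("cover_handle",.106),("tagged_valve_grip",.067),("tagged_valve_pivot",.067),("plain_valve_pivot",.067),("tagged_valve_lever",.066),("plain_valve_lever",.066)):
    for r in ctrl.cut_out(t,p)[:2]:
        v,u=r["centre"]; X=atz(p,u,v,z); m=X-[.511,-.125,0]; y=-.123
        print(t,round(r["conf"],2),((np.array([u,v])-[180,110])*2.5).round(),X.round(3),"box",(np.cos(y)*m[0]+np.sin(y)*m[1]).round(3),(-np.sin(y)*m[0]+np.cos(y)*m[1]).round(3),r["mask"].sum())
E
```

```text
[ 0.38514791 -0.22565217  0.13732437]
cover 0.76 [545. 282.] [ 0.502 -0.223  0.084] box 0.003 -0.099 7796
cover 0.49 [107. 198.] [0.558 0.132 0.084] box 0.015 0.261 433
cover_handle 0.84 [543. 282.] [ 0.5   -0.217  0.106] box 0.0 -0.093 7856
tagged_valve_grip 0.56 [258. 246.] [0.524 0.009 0.067] box -0.003 0.135 292
tagged_valve_pivot 0.59 [258. 219.] [0.546 0.01  0.067] box 0.018 0.138 838
plain_valve_pivot 0.79 [348. 229.] [ 0.541 -0.064  0.067] box 0.022 0.064 868
tagged_valve_lever 0.83 [256. 246.] [0.524 0.011 0.066] box -0.004 0.136 273
tagged_valve_lever 0.68 [545. 279.] [ 0.504 -0.227  0.066] box 0.006 -0.102 7801
plain_valve_lever 0.48 [353. 250.] [ 0.523 -0.069  0.066] box 0.005 0.058 281
```

View pics/t6.png

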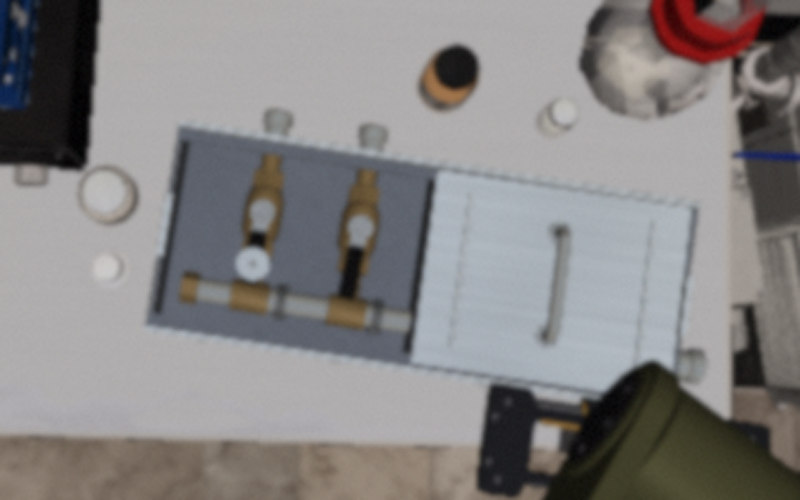

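Run:
```python
from h import *
p=ctrl.camera("top")
for n,u,v,z in (("tnut",262,213,.067),("tag",253,264,.0685),("pnut",360,229,.067),("pend",349,297,.064),("handle",554,283,.108)):
    X=atz(p,180+u/2.5,110+v/2.5,z); m=X-[.511,-.125,0]; y=-.123
    print(n,X.round(4),"box",(np.cos(y)*m[0]+np.sin(y)*m[1]).round(4),(-np.sin(y)*m[0]+np.cos(y)*m[1]).round(4))
```

```text
tnut [0.5515 0.0069 0.067 ] box 0.024 0.1359
tag [0.5094 0.0129 0.0685] box -0.0185 0.1366
pnut [ 0.5408 -0.0738  0.067 ] box 0.0233 0.0545
pend [ 0.485  -0.0664  0.064 ] box -0.033 0.055
handle [ 0.4995 -0.2253  0.108 ] box 0.0009 -0.101
```

>>> {"method": "move_arm", "body": {"increments": [[0, 0, 0, -0.2, 0, 0, 0.15], [0, 0, 0, 0, 0, 0, 0.15], [0, 0, 0, 0, 0, 0, 0.15], [0, 0, 0, 0, 0, 0, 0.15], [0, 0, 0, 0, 0, 0, 0.15], [0, 0, 0, 0, 0, 0, 0.15], [0, 0, 0, 0, 0, 0, 0.15], [0, 0, 0, 0, 0, 0, 0.15], [0, 0, 0, 0, 0, 0, 0.15], [0, 0, 0, 0, 0, 0, 0.15], [0, 0, 0, 0, 0, 0, 0.07], [0, 0, 0, 0, 0, 0, 0]]}}

```text
time_s: 10.5
ee_pos: [0.386, -0.2253, 0.1467]
eef_rot: [-3.141, -0.0, 1.448]
force: [0.6, -0.6, -0.1]
grip_width: 0.0004
grip_force: 0.0
```

>>> {"method": "move_arm", "body": {"increments": [[0, 0.706, 0.306, 0, 0, 0, 0], [0, 0.706, 0.306, 0, 0, 0, 0], [0, 0.706, 0.306, 0, 0, 0, 0], [0, 0.706, 0.306, 0, 0, 0, 0], [0, 0.706, 0.306, 0, 0, 0, 0], [0, 0.706, 0.306, 0, 0, 0, 0], [0, 0, 0, 0, 0, 0, 0], [0, 0, 0, 0.8, 0, 0, 0], [0, 0, 0, 0.8, 0, 0, 0], [0, 0, 0, 0, 0, 0, 0]]}}

```text
time_s: 11.5
ee_pos: [0.4998, -0.0263, 0.0628]
eef_rot: [-3.134, 0.0, 1.451]
force: [0.7, -0.0, 0.6]
grip_width: 0.0004
grip_force: 0.0
```

>>> {"method": "move_arm", "body": {"increments": [[0, 0, 0, 0.4, 0, 0, 0], [0, 0, 0, 0.3, 0, 0, 0], [0, 0, 0, 0.14, 0, 0, 0], [0, 0, 0, 0, 0, 0, 0]]}}

```text
time_s: 11.9
ee_pos: [0.5029, -0.0266, 0.0255]
eef_rot: [3.142, 0.0, 1.449]
force: [-0.5, -0.3, 0.1]
grip_width: 0.0006
grip_force: 0.0
```

>>> {"method": "move_arm", "body": {"increments": [[0, 0.17, 0, 0.1, 0, 0, 0], [0, 0.17, 0, 0, 0, 0, 0], [0, 0.11, -0.05, 0, 0, 0, 0], [0, 0.11, -0.05, 0, 0, 0, 0], [0, 0.13, -0.02, 0, 0, 0, 0], [0, 0.13, -0.02, 0, 0, 0, 0], [0, 0, 0, 0, 0, 0, 0]]}}

```text
time_s: 12.6
ee_pos: [0.5004, 0.0161, 0.0198]
eef_rot: [-3.141, -0.0, 1.45]
force: [-1.2, 0.6, 0.7]
grip_width: 0.0002
grip_force: 0.3
```

>>> {"method": "move_arm", "body": {"increments": [[0, 0.14, 0.025, 0, 0, 0, 0], [0, 0.14, 0.025, 0, 0, 0, 0], [0, 0.135, 0.075, 0, 0, 0, 0], [0, 0.135, 0.075, 0, 0, 0, 0], [0, 0.07, 0.11, 0, 0, 0, 0], [0, 0.07, 0.11, 0, 0, 0, 0], [0, 0.07, 0.11, 0, 0, 0, 0], [0, 0, 0, 0, 0, 0, 0]]}}

```text
time_s: 13.4
ee_pos: [0.5325, 0.05, 0.0198]
eef_rot: [3.141, -0.0, 1.449]
force: [-0.5, -0.2, 0.1]
grip_width: 0.0006
grip_force: 0.0
```

```bash
sleep 1
python3 - <<'E'
from h import *
p=ctrl.camera("side"); cv2.imwrite("pics/s7.png",cv2.resize(p["color"][150:330,230:450],None,fx=3.2,fy=3.2,interpolation=cv2.INTER_CUBIC))
o=ctrl.get_obs(); print(o["ee_pos"],o["force"])
E
```

```text
[0.53229194 0.0498385  0.01978929] [ 0.26174901  0.32424305 -0.93126805]
```

View pics/s7.png

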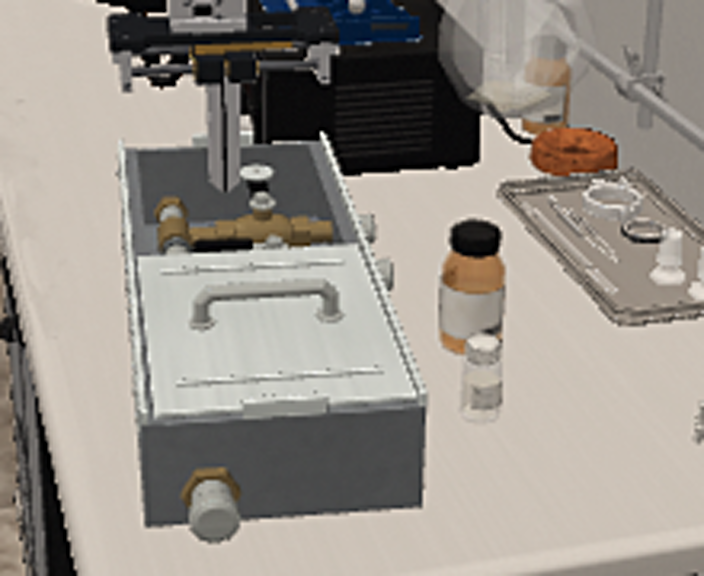

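>>> {"method": "move_arm", "body": {"increments": [[0, 0, 0.06, 0, 0, 0, 0], [0, 0, 0.06, 0, 0, 0, 0], [0, 0, 0, 0, 0, 0, 0]]}}

```text
time_s: 13.75
ee_pos: [0.534, 0.0496, 0.0192]
eef_rot: [-3.132, 0.0, 1.449]
force: [-26.1, 4.9, 12.9]
grip_width: -0.0001
grip_force: 13.3
```

>>> {"method": "move_arm", "body": {"increments": [[0, 0, -0.15, 0, 0, 0, 0], [0, 0, -0.3, 0, 0, 0, 0], [0, 0, 0, -0.7, 0, 0, 0], [0, 0, 0, -0.9, 0, 0, 0], [0, -0.5, -0.8, -0.2, 0, 0, 0], [0, -0.5, -0.8, 0, 0, 0, 0], [0, -0.7, -0.6, 0, 0, 0, 0], [0, -0.8, -0.4, 0, 0, 0, 0], [0, -0.9, 0, 0, 0, 0, 0], [0, -0.9, 0, 0, 0, 0, 0], [0, 0, 0, 0, 0, 0, 0]]}}

```text
time_s: 14.85
ee_pos: [0.3596, -0.15, 0.1103]
eef_rot: [3.14, 0.001, 1.443]
force: [-1.2, 0.9, -0.8]
grip_width: 0.0006
grip_force: 0.0
```

```bash
sleep 1
python3 - <<'E'
from h import *
p=ctrl.camera("top"); cv2.imwrite("pics/t8.png",cv2.resize(p["color"][110:310,180:500],None,fx=2.5,fy=2.5,interpolation=cv2.INTER_CUBIC))
o=ctrl.get_obs(); print(o["time_s"],o["ee_pos"])
E
```

```text
14.9 [ 0.35985697 -0.14799296  0.11011033]
```

View pics/t8.png

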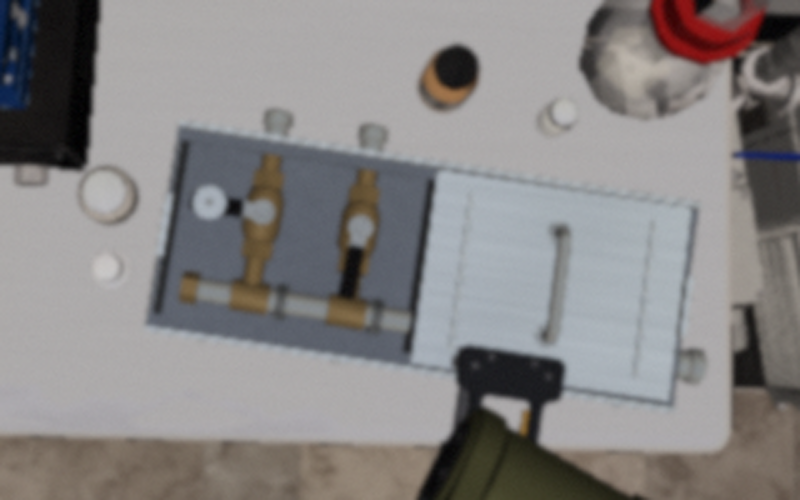

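The picture shows the tagged lever shut: its nut is at (260,211) and the tag at (209,202), along the box's +y. The plain lever is still open, the cover is at its stop with the handle around (554,283), and the bystanders have not moved.

```bash
python3 -c "
from station import ctrl
print(ctrl.hand_in())"
```

```text
the job is handed in; nothing more can be done
None
```

I handed the job in at about 15 s, with no verdict returned: the last top picture shows the cover at its stop over the closed half, the tagged lever fully shut, the untagged lever still open, and the bystanders where they were. One thing to know is that the fingertips really sit about 38 mm above the reported TCP, so my first pass for the cover went over the handle without touching it, and I lowered the later pushes to match.

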